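# Reload the grinding-drum carrier and bolt its guard

### The job

Get the drum carrier ready for the trip to the stone: lift the bolt's handle out of its notch and draw the bolt, swing the guard back, put every stripped core into the scrap tray and stand each fresh grinding drum fully down on a spindle of its own, whichever is free. Then lower the guard by hand, not letting it drop, shoot the bolt fully home and lay its handle back down in the notch; leave the other things on the bench where they are.

Things in the scene. Friction and masses are not known exactly. Their poses are not given: they have to be found in the camera images.
- carrier: Drum carrier: plywood base, 20 mm thick, fixed. Origin on the table under the middle spindle; x away from the robot at yaw 0, y along the row of spindles towards the bolt. Base: x -50 to +115, y -155 to +325 mm. A steel guard frame hinged behind lies over the spindles. At the +y end a grey block carries the bolt: x -25 to +28, y 190 to 320, its straps and walls up to z 141 mm.
- spindle1 (a point): Spindle at carrier y = -90 mm: upright steel pin 16 mm thick (9 mm in its uppermost 8 mm), its top 88 mm above the table (68 mm above the base). The point lies on its axis 27.5 mm above the base, which is where the middle of a seated drum comes to be. A drum has 5 mm of play all round on it.
- spindle2 (a point): Spindle at carrier y = 0 mm: upright steel pin 16 mm thick (9 mm in its uppermost 8 mm), its top 88 mm above the table (68 mm above the base). The point lies on its axis 27.5 mm above the base, which is where the middle of a seated drum comes to be. A drum has 5 mm of play all round on it.
- spindle3 (a point): Spindle at carrier y = 90 mm: upright steel pin 16 mm thick (9 mm in its uppermost 8 mm), its top 88 mm above the table (68 mm above the base). The point lies on its axis 27.5 mm above the base, which is where the middle of a seated drum comes to be. A drum has 5 mm of play all round on it.
- guard (a joint): Guard hinge, rad: 0 = closed, crossbar level over the spindles; grows as the bar is lifted and swung back, away from the robot, to a stop at 2.0. Hinge line along carrier y at carrier x +75, z 125 mm; the bar is 75 mm from it. 0.35 kg; falls shut below about 1.5 rad, rests by itself at the open stop. With the bolt home it lifts by only 0.04 rad.
- guard_grip (a point): Middle of the guard's crossbar, in the middle of a black rubber sleeve 20 mm thick and 60 mm long (bar 14 mm elsewhere). Closed, it is 125 mm above the table, 37 mm above the top of the middle spindle.
- bolt (a joint): Slide of the barrel bolt, m: 0 = home (through the square eye on the +y end of the guard), grows along carrier +y as it is drawn out, to 0.05 = fully drawn. Friction about 1.5 N; end stops at both ends. It clears the guard's eye from about 0.02 on.
- bolt_handle (a joint): Turn of the bolt's handle about the bolt's axis, rad: 0 = level, pointing to carrier -x, down in a notch of the front wall; grows as it is lifted, up to 1.35. Falls back by its weight (80 g). One 18 mm notch for the 10 mm handle at bolt 0, another at bolt 0.05; between them the wall blocks the handle unless it is lifted by about 0.8 rad.
- bolt_knob (a point): Centre of the 22 mm steel ball on the end of the bolt's handle, 58 mm from the bolt's axis. The bolt's axis runs along carrier y at carrier x = 0, z = 125 mm; at bolt 0 the handle is at carrier y = 230 mm. The front wall is 19 to 25 mm before the axis and reaches 6 mm above it.
- tray: Open steel scrap tray for stripped cores, 150 (x) x 200 (y) mm, 35 mm high, walls and floor 4 mm thick, fixed. Origin at the centre of its underside.
- drum1: Fresh grinding drum: aluminium core whose waist is filled with dark grinding segments, about 0.35 kg, standing on the table; 56 mm across its two flanges, 55 mm high, with a 26 mm bore right through; origin at the centre of its underside, z along the bore, starts upright. One of up to three; it may be absent.
- drum1_mid (a point): Centre of drum1, on its axis at half height.
- drum2: Fresh grinding drum: aluminium core whose waist is filled with dark grinding segments, about 0.35 kg, standing on the table; 56 mm across its two flanges, 55 mm high, with a 26 mm bore right through; origin at the centre of its underside, z along the bore, starts upright. One of up to three; it may be absent.
- drum2_mid (a point): Centre of drum2, on its axis at half height.
- drum3: Fresh grinding drum: aluminium core whose waist is filled with dark grinding segments, about 0.35 kg, standing on the table; 56 mm across its two flanges, 55 mm high, with a 26 mm bore right through; origin at the centre of its underside, z along the bore, starts upright. One of up to three; it may be absent.
- drum3_mid (a point): Centre of drum3, on its axis at half height.
- core1: Stripped core: bare aluminium spool with a thin empty waist, about 0.15 kg, left on a spindle; 56 mm across its two flanges, 55 mm high, with a 26 mm bore right through; origin at the centre of its underside, z along the bore, starts upright. One of up to three; it may be absent.
- core2: Stripped core: bare aluminium spool with a thin empty waist, about 0.15 kg, left on a spindle; 56 mm across its two flanges, 55 mm high, with a 26 mm bore right through; origin at the centre of its underside, z along the bore, starts upright. One of up to three; it may be absent.
- core3: Stripped core: bare aluminium spool with a thin empty waist, about 0.15 kg, left on a spindle; 56 mm across its two flanges, 55 mm high, with a 26 mm bore right through; origin at the centre of its underside, z along the bore, starts upright. One of up to three; it may be absent.
- mallet: Bystander: wooden mallet standing on its head, 84 mm across, 230 mm high; origin under its centre.
- brush: Bystander: dust brush lying on the table along its x; origin under its middle.
- sample: Bystander: marble sample 70 x 110 x 30 mm; origin under its centre.
- tin: Bystander: white tin of pencils, 66 mm across, 170 mm high over the pencils; origin under its centre.

How it is judged (in metres and radians):
On the way, in this order (a step that is already met when the one before it is completed fails the run):
1. the bolt is drawn out (value of joint bolt above 0.035 m), for 0.2 s.
2. the guard is swung back (value of joint guard above 1.6 rad), for 0.2 s.
3. with the guard back, every stripped core is in the tray and every fresh drum down on a spindle (value of joint guard above 1 rad and ((distance between drum1_mid and spindle1 below 0.01 m and angle between the z axis of drum1 and the z axis of carrier, either way round below 0.08 rad) or (distance between drum1_mid and spindle2 below 0.01 m and angle between the z axis of drum1 and the z axis of carrier, either way round below 0.08 rad) or (distance between drum1_mid and spindle3 below 0.01 m and angle between the z axis of drum1 and the z axis of carrier, either way round below 0.08 rad)) and ((distance between drum2_mid and spindle1 below 0.01 m and angle between the z axis of drum2 and the z axis of carrier, either way round below 0.08 rad) or (distance between drum2_mid and spindle2 below 0.01 m and angle between the z axis of drum2 and the z axis of carrier, either way round below 0.08 rad) or (distance between drum2_mid and spindle3 below 0.01 m and angle between the z axis of drum2 and the z axis of carrier, either way round below 0.08 rad)) and ((distance between drum3_mid and spindle1 below 0.01 m and angle between the z axis of drum3 and the z axis of carrier, either way round below 0.08 rad) or (distance between drum3_mid and spindle2 below 0.01 m and angle between the z axis of drum3 and the z axis of carrier, either way round below 0.08 rad) or (distance between drum3_mid and spindle3 below 0.01 m and angle between the z axis of drum3 and the z axis of carrier, either way round below 0.08 rad)) and x of core1 in the frame of tray between -0.07 and 0.07 m and y of core1 in the frame of tray between -0.095 and 0.095 m and z of each of core1, core2, core3 in the frame of tray below 0.065 m and x of core2 in the frame of tray between -0.07 and 0.07 m and y of core2 in the frame of tray between -0.095 and 0.095 m and x of core3 in the frame of tray between -0.07 and 0.07 m and y of core3 in the frame of tray between -0.095 and 0.095 m), for 0.2 s.
4. the guard is closed (value of joint guard below 0.04 rad), for 0.2 s.
5. the bolt is home and its handle down in the notch (value of joint bolt below 0.006 m and value of joint bolt_handle below 0.15 rad), for 0.2 s.
At the end, for the whole second after the job is handed in: Every fresh drum is on a spindle, its centre within 10 mm of the spindle's point and upright within 0.08 rad; every stripped core lies in the tray; the guard is closed (below 0.045 rad), the bolt within 6 mm of home and its handle within 0.15 rad of level; the cores are at rest (all of step 5 and ((distance between drum1_mid and spindle1 below 0.01 m and angle between the z axis of drum1 and the z axis of carrier, either way round below 0.08 rad) or (distance between drum1_mid and spindle2 below 0.01 m and angle between the z axis of drum1 and the z axis of carrier, either way round below 0.08 rad) or (distance between drum1_mid and spindle3 below 0.01 m and angle between the z axis of drum1 and the z axis of carrier, either way round below 0.08 rad)) and ((distance between drum2_mid and spindle1 below 0.01 m and angle between the z axis of drum2 and the z axis of carrier, either way round below 0.08 rad) or (distance between drum2_mid and spindle2 below 0.01 m and angle between the z axis of drum2 and the z axis of carrier, either way round below 0.08 rad) or (distance between drum2_mid and spindle3 below 0.01 m and angle between the z axis of drum2 and the z axis of carrier, either way round below 0.08 rad)) and ((distance between drum3_mid and spindle1 below 0.01 m and angle between the z axis of drum3 and the z axis of carrier, either way round below 0.08 rad) or (distance between drum3_mid and spindle2 below 0.01 m and angle between the z axis of drum3 and the z axis of carrier, either way round below 0.08 rad) or (distance between drum3_mid and spindle3 below 0.01 m and angle between the z axis of drum3 and the z axis of carrier, either way round below 0.08 rad)) and x of core1 in the frame of tray between -0.07 and 0.07 m and y of core1 in the frame of tray between -0.095 and 0.095 m and z of each of core1, core2, core3 in the frame of tray below 0.065 m and x of core2 in the frame of tray between -0.07 and 0.07 m and y of core2 in the frame of tray between -0.095 and 0.095 m and x of core3 in the frame of tray between -0.07 and 0.07 m and y of core3 in the frame of tray between -0.095 and 0.095 m and value of joint guard below 0.045 rad and linear speed of each of core1, core2, core3 below 0.03 m/s); the robot touches nothing.
It fails at once if a bystander is moved by more than 50 mm (distance of any of mallet, brush, sample, tin from where it was at the start of the episode above 0.05 m).
It fails at once if the guard is dropped (closes faster than 7 rad/s) (velocity of joint guard below -7 rad/s).
Of drum1, drum2, drum3 only 2 to 3 are there at a start; the rules pass over those that are not, and their reading is None.
Of core1, core2, core3 only 1 to 2 are there at a start; the rules pass over those that are not, and their reading is None.
At some moment in a run one of drum1, drum2, drum3 may be knocked a few centimetres aside while the robot is not near it.
It also fails if it takes over 210 s, if anything falls off the work surface, if the arm or the gripper's body presses on something with over 40 N, if the wrist force passes 120 N, or if a joint passes its speed limit or range.

### The arm

A 6-joint arm with a two-finger parallel gripper is mounted at the origin on the work surface. World frame = base frame: x ahead of the robot, y to its left, z up, the work surface at z = 0. Lengths are in mm, angles in rad, forces in N, time in s.
With the tool pointing down it reaches from about 275 to 1000 mm from the base axis. Payload 8.4 kg.
Tool frame: the origin (TCP) lies on the centre line of the jaws, within the pads' length; the fingertips stand r.tip_reach ahead of it and the grasp point (between the pads) lies 11 mm behind it (r.tip_reach is the distance from the TCP to the fingertips, in mm); z points along the fingers, y is the line along which they close (so a half turn about z gives the same grasp; the last joint's range is limited). The gripper opens to 85 mm and grips with 20 to 120 N. Pads are 22 mm wide; open, the fingers measure 114 mm over their backs; the gripper's body (76 mm by 85 mm) begins 54 mm behind the grasp point. The pads swing forward as they close: fully open they stand 13 mm farther back than shut.
Start: joints at [1.328, 0.353, 1.633, -0, 1.155, -0.002], TCP at [149.048, 606.97, 239.281] pointing down, gripper open.
Joint ranges: [-2.63, 2.63], [-0.92, 2.1], [0.06, 2.66], [-1.3, 4.44], [0, 2.69], [-3.02, 3.02]. Speed limits (rad/s): [2.22, 2.22, 2.79, 3.14, 3.14, 3.14].

### API

Orientations are given as [roll, pitch, yaw] about the fixed x, y, z axes, in that order (R = Rz(yaw) Ry(pitch) Rx(roll)).
In Python, from rig import r gives the robot as it stands.
- The arm moves only by the tool carry_out, never from a script. Its argument "targets" is a list of rows, each an object with "dp": the shift along the tool's x, y, z in mm, a list of three; "yaw": the turn about the tool's z in degrees. A call has 1 to 12 rows; each row is the pose to reach, as a shift and turn from the pose commanded when the call began, along the tool's axes at that moment; what a row does not reach only later rows make up. A row lasts 1/8 s, in which the tool goes at most 62.5 mm and 10.7 degrees, less where a joint would pass 70% of its speed; a pose out of reach is approached as far as the arm can. A call with a gripper value outside its range is refused whole. "fingers" is the opening, from -1 (shut) to 1 (fully open), so that 0 is half open, set as the call begins (left out, the last holds). The fingers move at their own pace and stop on an object; "grip_force" is the grip in N (left out, the last holds). Time passes only in rows, so rows that repeat a pose let the fingers close. It gives the time, the measured TCP pose, the force, the opening and the grip force at its end, in the units of the state.
- r.sense(): the state, without advancing time (a new reading comes with each control period).
- r.grab_frame(name): name is "side" or "top"; returns the picture (480x640x3 uint8, red, green, blue); there is no depth.
- r.get_calibration(name): a dict with "fx", "fy", "cx", "cy" (pixels), "dist_coeffs" ([k1, k2, p1, p2, k3] as OpenCV has them; the pictures are not rectified), "rvec" (rotation vector, rad) and "tvec" (3), from world to camera coordinates, as OpenCV has them. Camera axes: x right, y down, z forward; pixel columns grow to the right and rows downward; lengths in mm; the calibration is good to about 2 mm. A picture is of the moment at which its call begins. get_calibration takes no time and is no camera call.
- r.sign_off(): hands the job in; it is judged then, once.
The state is a dict: "clock": time; "qpos": joint angles; "qvel": joint speeds; "joint_efforts": joint torques, N m; "eef_pos": TCP position; "tcp_rot": TCP orientation; "contact_force": force on the tool from outside, world axes, zero at the start; "wrist_torque": the same for the moment, N m; "opening": opening from 0.0 (shut) to 1.0 (fully open); "grasp_force": force on a finger pad.
Only numpy, scipy, OpenCV 4.12 (cv2) and the standard library are available. Lean on these libraries where they do the work, as an engineer would, in place of code of your own. Each camera call takes 0.05 s, during which the arm holds its last target. There are 200 camera calls.

## Working session

There is one attempt and no reset: what is moved stays moved. The work goes in short steps, Python scripts to look and compute and a tool call to move; the robot and the scene stay as the last step left them, time stands still between calls to the robot, and variables do not carry over. Pictures are saved under pics/ and viewed, at most 14 in all, crops included, and the job is handed in when it is done.

Besides the shell and the picture viewer there is one more tool, called after "Request:" as a command line: name --argument value ..., lists and objects as JSON in quotes. carry_out: Moves the arm, as the interface text tells. Its arguments: {"type":"object","properties":{"targets":{"type":"array","items":{"type":"object","properties":{"dp":{"type":"array","items":{"type":"number"}},"yaw":{"type":"number"}}}},"fingers":{"type":"number"},"grip_force":{"type":"number"}},"required":["targets"]}

```bash
ls; mkdir -p pics; python3 - <<'E'
from rig import r
import cv2
print(r.sense(), r.tip_reach)
for n in ("side","top"):
    print(r.get_calibration(n))
    cv2.imwrite(f"pics/{n}0.png", r.grab_frame(n)[:,:,::-1])
E
```

```text
pics
{'clock': 0.0, 'qpos': array([ 1.32759256e+00,  3.53652197e-01,  1.63413772e+00,  3.35775859e-05,
        1.15521429e+00, -2.43561635e-03]), 'qvel': array([-0.00010582,  0.00060361, -0.00128087, -0.00135733,  0.00033693,
        0.00071695]), 'joint_efforts': array([ 1.89421648e-03, -6.05267215e+01, -3.42073095e+01, -1.31033232e-05,
        9.28175985e-03, -6.04259597e-06]), 'eef_pos': array([148.92835906, 606.51081078, 238.55761885]), 'tcp_rot': array([-3.14018118e+00, -3.41382465e-05,  2.90081090e+00]), 'contact_force': array([-0.77270951,  0.69224093,  0.12243533]), 'wrist_torque': array([-0.00273039, -0.05558344,  0.05522588]), 'grasp_force': 0.0, 'opening': 0.9972451088265858} 8.0
{'fx': 447.8233193723366, 'fy': 447.8233193723366, 'cx': 323.6918971751092, 'cy': 231.3358330404837, 'dist_coeffs': array([-0.05285157,  0.        ,  0.        ,  0.        ,  0.        ]), 'rvec': array([ 2.35177152, -0.76685786,  0.27377722]), 'tvec': array([-415.62336458,  227.71986439,  988.47840699])}
{'fx': 434.2663556640615, 'fy': 434.2663556640615, 'cx': 315.04052480630594, 'cy': 231.60467319684685, 'dist_coeffs': array([-0.07904994,  0.        ,  0.        ,  0.        ,  0.        ]), 'rvec': array([ 2.1407563 , -2.16062553,  0.15951935]), 'tvec': array([ -73.18890319,  475.18014961, 1160.47917901])}
```

View pics/top0.png

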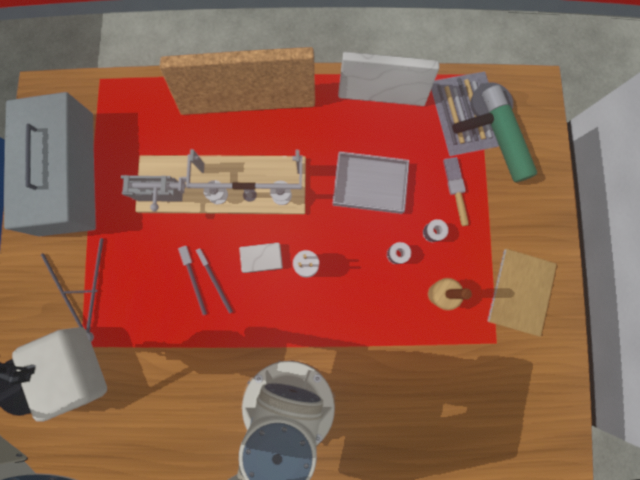

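View pics/side0.png

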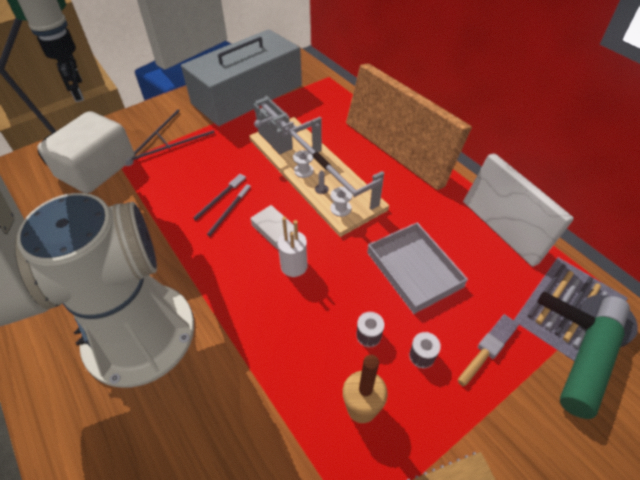

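```bash
cat > h.py <<'E'
import numpy as np, cv2
from rig import r
def cal(n):
    c=r.get_calibration(n); K=np.array([[c['fx'],0,c['cx']],[0,c['fy'],c['cy']],[0,0,1]])
    R=cv2.Rodrigues(c['rvec'])[0]; return K,c['dist_coeffs'],R,c['tvec'],c['rvec']
def ray(n,uv):
    K,d,R,t,_=cal(n); p=cv2.undistortPoints(np.float64([[uv]]),K,d)[0,0]
    return -R.T@t, R.T@np.array([p[0],p[1],1.])
def onz(n,uv,z):
    o,d=ray(n,uv); return o+d*(z-o[2])/d[2]
def tri(uvt,uvs):
    A=[];b=[]
    for n,uv in(("top",uvt),("side",uvs)):
        o,d=ray(n,uv); d/=np.linalg.norm(d); P=np.eye(3)-np.outer(d,d); A.append(P); b.append(P@o)
    return np.linalg.lstsq(np.vstack(A),np.hstack(b),rcond=None)[0]
def proj(n,P):
    K,d,R,t,rv=cal(n); return cv2.projectPoints(np.float64(P).reshape(-1,1,3),rv,t,K,d)[0][:,0]
def snap(n): return r.grab_frame(n)[:,:,::-1].copy()
def crop(img,x0,y0,x1,y1,s,name):
    cv2.imwrite(name,cv2.resize(img[y0:y1,x0:x1],None,fx=s,fy=s,interpolation=cv2.INTER_CUBIC))
E
python3 - <<'E'
from h import *
t=cv2.imread('pics/top0.png'); s=cv2.imread('pics/side0.png')
a=cv2.resize(t[140:230,115:315],None,fx=4,fy=4,interpolation=cv2.INTER_CUBIC) #800x360
b=cv2.resize(t[140:270,325:460],None,fx=2,fy=2)
cv2.imwrite('pics/c1.png',a)
crop(s,240,90,400,235,4,'pics/c2.png')
hsv=cv2.cvtColor(t,cv2.COLOR_BGR2HSV)
# non-red blobs inside mat
for n,im in(("top",t),("side",s)):
    hsv=cv2.cvtColor(im,cv2.COLOR_BGR2HSV)
    red=((hsv[:,:,0]<6)|(hsv[:,:,0]>174))&(hsv[:,:,1]>150)
    m=(~red).astype(np.uint8)
    k,l,st,c=cv2.connectedComponentsWithStats(m)
    for i in range(1,k):
        if 60<st[i][4]<15000: print(n,st[i],c[i].round(1), end=' ')
        if 60<st[i][4]<15000:
            u=c[i]; print(onz(n,u,55 if st[i][4]<900 else 20).round(0))
E
```

```text
top [  120   149   186    66 10306] [218.2 183.8] [616. 196.  20.]
top [ 332  151   78   63 4049] [370.7 182.2] [ 617. -237.   20.]
top [443 157  26  69 847] [456.2 186.3] [ 595. -470.   55.]
top [423 219  26  23 473] [435.5 230.4] [ 472. -406.   55.]
top [ 239  242   44   31 1147] [260.5 257.3] [406.  74.  20.]
top [387 242  25  22 439] [398.9 252.8] [ 412. -303.   55.]
top [178 245  29  70 414] [190.8 273.6] [361. 257.  55.]
top [196 248  37  65 349] [212.7 277.9] [349. 197.  55.]
top [292 250  28  28 614] [305.7 263.3] [386. -52.  55.]
top [428 278  44  33 981] [447.7 293.6] [ 300. -442.   20.]
side [ 600    0   40   64 1765] [624.2  30.3] [2209.  122.   20.]
side [194 174  52  45 295] [223.6 192.1] [347. 223.  55.]
side [208 184  43  51 261] [230.2 207.2] [335. 164.  55.]
side [ 250  205   58   72 2219] [283.  239.4] [401.  19.  20.]
side [ 367  222  101   92 5102] [416.2 266.8] [ 615. -242.   20.]
side [357 311  28  36 806] [369.7 328.3] [ 406. -313.   55.]
side [410 332  31  37 865] [424.4 349.1] [ 465. -416.   55.]
side [ 342  355   45   68 1989] [364.6 392.2] [ 321. -404.   20.]
```

View pics/c1.png

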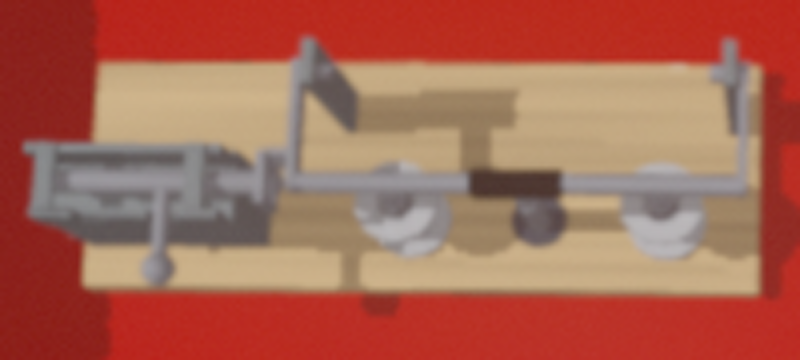

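View pics/c2.png

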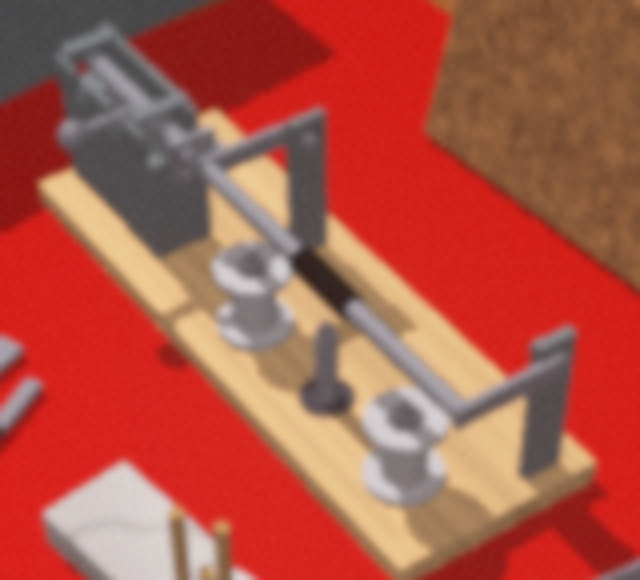

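```bash
cat > carr.py <<'E'
import numpy as np
from h import *
T=lambda u,v:(u/4+115-.375,v/4+140-.375); S=lambda u,v:(u/4+240-.375,v/4+90-.375)
E
python3 - <<'E'
from carr import *
W=np.array([onz("top",T(*p),20)[:2] for p in((98,62),(762,66),(762,296),(84,290))])
W2=np.array([onz("side",S(*p),20)[:2] for p in((214,110),(596,462),(405,575),(40,184))])
M=np.array([(115,325),(115,-155),(-50,-155),(-50,325.)])
for w in(W,W2,np.vstack([W,W2])):
    m=M if len(w)==4 else np.vstack([M,M])
    A=m-m.mean(0);B=w-w.mean(0); U,_,Vt=np.linalg.svd(A.T@B); R=(U@Vt).T
    t=w.mean(0)-R@m.mean(0); print(t.round(1),np.arctan2(R[1,0],R[0,0]).round(4),(w-(m@R.T+t)).round(1).tolist())
print('knob',tri(T(157,267),S(70,133)).round(1)); print('sleeve',tri(T(515,184),S(325,280)).round(1))
for p in (T(157,267),):print(onz("top",p,125))
print(onz("top",T(515,184),125),onz("top",T(541,205),88), onz("side",S(325,280),125),onz("side",S(70,133),125))
# tray rim corners
t=cv2.imread('pics/top0.png')
hsv=cv2.cvtColor(t,cv2.COLOR_BGR2HSV)
red=((hsv[:,:,0]<6)|(hsv[:,:,0]>174))&(hsv[:,:,1]>150)
m=(~red).astype(np.uint8)
k,l,st,c=cv2.connectedComponentsWithStats(m)
i=l[182,370]; cs,_=cv2.findContours((l==i).astype(np.uint8),0,2)
rc=cv2.minAreaRect(cs[0]); print(rc); print([onz("top",p,35).round(0) for p in cv2.boxPoints(rc)], onz("top",rc[0],35))
s=r.sense(); print(s['eef_pos'],s['tcp_rot'])
# drums bore: dark center
for n,cs in (("top",[(399,253),(436,230)]),("side",[(370,324),(425,345)])):
    im=cv2.imread(f'pics/{n}0.png')
    for (u,v) in cs:
        g=cv2.cvtColor(im,cv2.COLOR_BGR2HSV)[v-14:v+15,u-14:u+15]
        w=((g[:,:,1]<90)&(g[:,:,2]>140)).astype(np.uint8)
        e=cv2.findContours(w,0,2)[0]; e=max(e,key=len); (x,y),rr=cv2.minEnclosingCircle(e)
        print(n,(x+u-14,y+v-14),rr,onz(n,(x+u-14,y+v-14),55).round(1))
E
```

```text
[581.9 105.1] -0.0182 [[1.8, 1.5], [0.8, 0.6], [-1.5, -1.4], [-1.1, -0.7]]
[583.8 104.6] -0.0164 [[-0.8, 0.5], [-1.0, 2.6], [-0.0, -2.1], [1.8, -0.9]]
[582.8 104.9] -0.0173 [[1.2, 1.7], [-0.3, 0.7], [-2.6, -1.2], [-1.7, -0.4], [-0.1, 0.3], [0.1, 2.4], [1.0, -2.4], [2.4, -1.2]]
knob [529.2 337.5 129.9]
sleeve [582.4 106.1 129.4]
[531.02752765 338.91170447 125.        ]
[583.10307998 107.03120117 125.        ] [577.9412635   95.39869199  88.        ] [585.69711421 110.04008597 125.        ] [531.16512614 343.72371489 125.        ]
((370.941650390625, 182.15301513671875), (74.02890014648438, 55.44224166870117), 6.842772960662842)
[array([ 548., -122.,   35.]), array([ 707., -143.,   35.]), array([ 680., -352.,   35.]), array([ 521., -326.,   35.])] [ 612.92976249 -235.56441849   35.        ]
[148.95776894 606.57030528 238.65336411] [-3.14038989e+00  3.78578368e-05  2.90081491e+00]
top (399.72449016571045, 252.11224460601807) 10.986489295959473 [ 413.6 -305.1   55. ]
top (437.0177307128906, 229.5815601348877) 10.60544204711914 [ 474.1 -409.9   55. ]
side (370.5, 324.0) 13.463011741638184 [ 413.3 -306.5   55. ]
side (425.70512866973877, 345.70512866973877) 14.013629913330078 [ 472.8 -411.7   55. ]
```

```bash
cat >> h.py <<'E'
CO=np.array([583.,105.]); CY=-0.017
def car(x,y):  # carrier -> world xy
    c,s=np.cos(CY),np.sin(CY); return CO+np.array([c*x-s*y,s*x+c*y])
def go(xy,z,yaw=None):
    s=r.sense(); p=s['eef_pos']; R=cv2.Rodrigues(np.zeros(3))[0]
    from scipy.spatial.transform import Rotation as Ro
    R=Ro.from_euler('xyz',s['tcp_rot']).as_matrix()
    d=R.T@(np.array([*xy,z])-p); y=s['tcp_rot'][2]
    dy=0 if yaw is None else -np.degrees((yaw-y+np.pi)%(2*np.pi)-np.pi)
    print('at',p.round(1),'yaw',round(y,3),'clk',round(s['clock'],2),'dp',d.round(1),'yaw',round(dy,1))
E
python3 - <<'E'
from h import *
print(car(-58,230)); go(car(-58,230),200,np.pi-.017)
E
```

```text
[528.91819247 335.95271831]
at [149.  606.6 238.7] yaw 2.901 clk 0.1 dp [-433.5 -172.2   38.9] yaw -12.8
```

Request:
carry_out --targets '[{"dp": [-50,-20,5],"yaw": -2},{"dp": [-434,-173,39],"yaw": -12.8},{"dp": [-434,-173,39],"yaw": -12.8},{"dp": [-434,-173,39],"yaw": -12.8},{"dp": [-434,-173,39],"yaw": -12.8},{"dp": [-434,-173,39],"yaw": -12.8},{"dp": [-434,-173,39],"yaw": -12.8},{"dp": [-434,-173,39],"yaw": -12.8},{"dp": [-434,-173,39],"yaw": -12.8},{"dp": [-434,-173,39],"yaw": -12.8},{"dp": [-434,-173,39],"yaw": -12.8},{"dp": [-434,-173,39],"yaw": -12.8}]' --fingers 0.2 --grip_force 30

```text
clock: 1.6
eef_pos: [528.5, 336.3, 200.5]
tcp_rot: [3.141, 0.0, 3.126]
contact_force: [0.2, 0.2, 0.1]
opening: 0.601
grasp_force: 0.0
```

```bash
python3 - <<'E'
from h import *
t=snap("top");s=snap("side")
cv2.imwrite('pics/t1.png',t);cv2.imwrite('pics/s1.png',s)
A=cv2.resize(t[130:230,110:210],(400,400),interpolation=cv2.INTER_CUBIC)
B=cv2.resize(s[80:180,210:310],(400,400),interpolation=cv2.INTER_CUBIC)
cv2.imwrite('pics/v1.png',np.hstack([A,B]))
go(car(-58,230),114)
E
```

```text
at [528.8 336.1 200.4] yaw 3.125 clk 1.7 dp [-0.2 -0.1 86.4] yaw 0
```

View pics/v1.png

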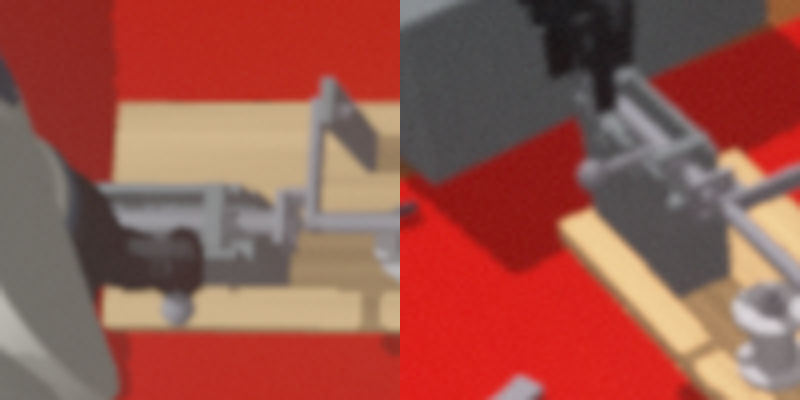

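Request:
carry_out --targets '[{"dp": [0,0,20]},{"dp": [0,0,40]},{"dp": [0,0,60]},{"dp": [0,0,75]},{"dp": [0,0,86]},{"dp": [0,0,86]}]'

```text
schema error: expected keys dp, yaw
```

Request:
carry_out --targets '[{"dp": [0,0,0]},{"dp": [0,0,0]},{"dp": [0,0,0]},{"dp": [0,0,0]},{"dp": [0,0,0]},{"dp": [0,0,0]}]' --fingers -1 --grip_force 25

```text
schema error: expected keys dp, yaw
```

Request:
carry_out --targets '[{"dp": [0,0,20],"yaw": 0},{"dp": [0,0,40],"yaw": 0},{"dp": [0,0,60],"yaw": 0},{"dp": [0,0,75],"yaw": 0},{"dp": [0,0,86],"yaw": 0},{"dp": [0,0,86],"yaw": 0}]'

```text
clock: 2.45
eef_pos: [528.9, 335.2, 113.4]
tcp_rot: [-3.141, -0.001, 3.124]
contact_force: [-0.3, -0.6, 0.9]
opening: 0.597
grasp_force: 0.0
```

Request:
carry_out --targets '[{"dp": [0,0,0],"yaw": 0},{"dp": [0,0,0],"yaw": 0},{"dp": [0,0,0],"yaw": 0},{"dp": [0,0,0],"yaw": 0},{"dp": [0,0,0],"yaw": 0}]' --fingers -1 --grip_force 25

```text
clock: 3.08
eef_pos: [529.7, 337.2, 115.4]
tcp_rot: [3.138, 0.002, 3.124]
contact_force: [-1.2, 6.3, -0.7]
opening: 0.232
grasp_force: 24.5
```

Request:
carry_out --targets '[{"dp": [-0.6,0,-8.7],"yaw": 0},{"dp": [-2.6,0,-17.1],"yaw": 0},{"dp": [-5.8,0,-25.2],"yaw": 0},{"dp": [-10.1,0,-32.7],"yaw": 0},{"dp": [-15.6,0,-39.5],"yaw": 0},{"dp": [-21.9,0,-45.4],"yaw": 0},{"dp": [-26.7,0,-48.8],"yaw": 0},{"dp": [-29.1,0,-50.3],"yaw": 0},{"dp": [-29.1,0,-50.3],"yaw": 0}]'

```text
clock: 4.2
eef_pos: [558.7, 336.6, 165.6]
tcp_rot: [3.138, 0.001, 3.124]
contact_force: [-1.3, 7.7, -1.0]
opening: 0.232
grasp_force: 24.6
```

```bash
python3 - <<'E'
from h import *
t=snap("top");s=snap("side")
A=cv2.resize(t[130:230,110:210],(400,400),interpolation=cv2.INTER_CUBIC)
B=cv2.resize(s[80:180,210:310],(400,400),interpolation=cv2.INTER_CUBIC)
cv2.imwrite('pics/v2.png',np.hstack([A,B]))
go(car(-29,280),114+50)
E
```

```text
at [558.6 336.6 165.5] yaw 3.124 clk 4.3 dp [ 0.7 48.9  1.6] yaw 0
```

View pics/v2.png

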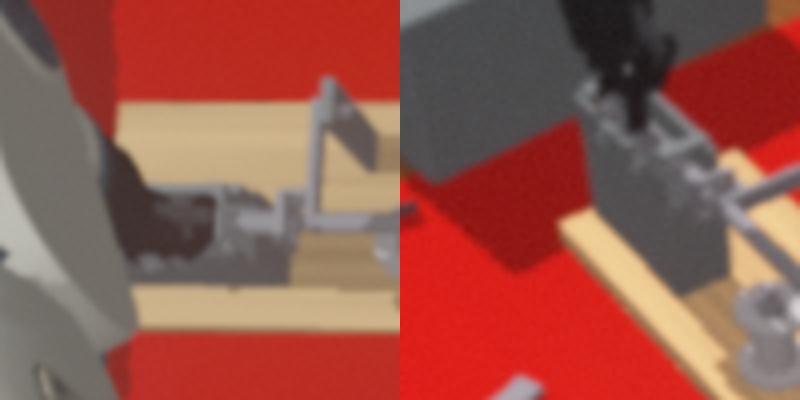

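Request:
carry_out --targets '[{"dp": [0,6,0],"yaw": 0},{"dp": [0,14,0],"yaw": 0},{"dp": [0,22,0],"yaw": 0},{"dp": [0,30,0],"yaw": 0},{"dp": [0,38,0],"yaw": 0},{"dp": [0,46,0],"yaw": 0},{"dp": [0,51,0],"yaw": 0},{"dp": [0,51,0],"yaw": 0},{"dp": [0,51,0],"yaw": 0}]'

```text
clock: 5.42
eef_pos: [559.0, 386.9, 164.9]
tcp_rot: [3.141, -0.0, 3.124]
contact_force: [-5.0, 0.8, 3.7]
opening: 0.237
grasp_force: 24.9
```

Request:
carry_out --targets '[{"dp": [7.2,0,4.9],"yaw": 0},{"dp": [13.5,0,10.8],"yaw": 0},{"dp": [19,0,17.6],"yaw": 0},{"dp": [23.3,0,25.1],"yaw": 0},{"dp": [26.5,0,33.2],"yaw": 0},{"dp": [28.5,0,41.6],"yaw": 0},{"dp": [29,0,48],"yaw": 0},{"dp": [29,0,50],"yaw": 0},{"dp": [29,0,50],"yaw": 0}]'

```text
clock: 6.55
eef_pos: [530.3, 386.6, 115.2]
tcp_rot: [3.141, 0.0, 3.124]
contact_force: [-2.7, 0.6, 7.9]
opening: 0.235
grasp_force: 25.9
```

Request:
carry_out --targets '[{"dp": [0,0,0],"yaw": 0},{"dp": [0,0,0],"yaw": 0},{"dp": [0,0,0],"yaw": 0},{"dp": [0,0,-15],"yaw": 0},{"dp": [0,0,-40],"yaw": 0},{"dp": [0,0,-70],"yaw": 0},{"dp": [0,0,-100],"yaw": 0},{"dp": [0,0,-100],"yaw": 0}]' --fingers 0.2

```text
clock: 7.55
eef_pos: [531.7, 387.5, 218.4]
tcp_rot: [3.138, 0.005, 3.124]
contact_force: [0.8, 0.7, -0.6]
opening: 0.604
grasp_force: 0.0
```

```bash
python3 - <<'E'
from h import *
go(car(0,0),190,np.pi/2-.017)
E
```

```text
at [531.7 387.5 218.4] yaw 3.124 clk 7.55 dp [ -56.  -281.7   27.7] yaw 90.0
```

Request:
carry_out --targets '[{"dp": [-10,-40,5],"yaw": 10},{"dp": [-55,-281,25],"yaw": 90},{"dp": [-55,-281,25],"yaw": 90},{"dp": [-55,-281,25],"yaw": 90},{"dp": [-55,-281,25],"yaw": 90},{"dp": [-55,-281,25],"yaw": 90},{"dp": [-55,-281,25],"yaw": 90},{"dp": [-55,-281,25],"yaw": 90},{"dp": [-55,-281,25],"yaw": 90},{"dp": [-55,-281,25],"yaw": 90},{"dp": [-55,-281,25],"yaw": 90},{"dp": [-55,-281,25],"yaw": 90}]'

```text
clock: 9.05
eef_pos: [580.3, 104.6, 189.5]
tcp_rot: [-3.141, 0.0, 1.555]
contact_force: [0.1, -0.8, -0.6]
opening: 0.6
grasp_force: 0.0
```

```bash
python3 - <<'E'
from h import *
t=snap("top");s=snap("side")
A=cv2.resize(t[130:230,110:310],(800,400),interpolation=cv2.INTER_CUBIC)
A=cv2.resize(A,(560,280))
B=cv2.resize(s[80:200,220:400],(480,320),interpolation=cv2.INTER_CUBIC)
v=np.zeros((600,560,3),np.uint8); v[:280]=A; v[280:,:480]=B
cv2.imwrite('pics/v3.png',v)
go(car(0,0),114,np.pi/2-.017)
E
```

```text
at [580.3 104.5 189.6] yaw 1.554 clk 9.15 dp [ 0.5  2.7 75.6] yaw 0.0
```

View pics/v3.png

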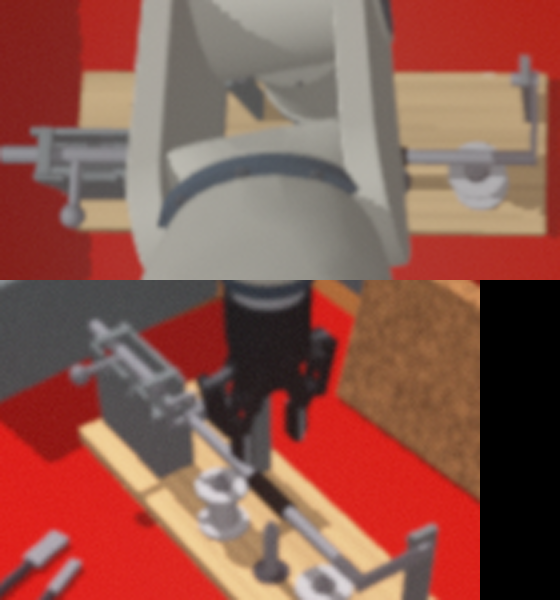

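Request:
carry_out --targets '[{"dp": [0.5,2.5,20],"yaw": 0},{"dp": [0.5,2.5,40],"yaw": 0},{"dp": [0.5,2.5,60],"yaw": 0},{"dp": [0.5,2.5,75.5],"yaw": 0},{"dp": [0.5,2.5,75.5],"yaw": 0}]'

```text
clock: 9.78
eef_pos: [582.1, 104.9, 113.0]
tcp_rot: [-3.139, 0.0, 1.554]
contact_force: [0.1, -0.5, 0.3]
opening: 0.601
grasp_force: 0.0
```

Request:
carry_out --targets '[{"dp": [0,0,0],"yaw": 0},{"dp": [0,0,0],"yaw": 0},{"dp": [0,0,0],"yaw": 0},{"dp": [0,0,0],"yaw": 0},{"dp": [0,0,0],"yaw": 0}]' --fingers -1 --grip_force 30

```text
clock: 10.4
eef_pos: [582.9, 105.1, 115.0]
tcp_rot: [3.141, -0.0, 1.553]
contact_force: [-2.6, 0.9, 6.0]
opening: 0.222
grasp_force: 29.5
```

Request:
carry_out --targets '[{"dp": [0,0.4,-7.5],"yaw": 0},{"dp": [0,1.5,-14.9],"yaw": 0},{"dp": [0,4.5,-25.7],"yaw": 0},{"dp": [0,9.2,-36],"yaw": 0},{"dp": [0,15.3,-45.4],"yaw": 0},{"dp": [0,22.7,-53.8],"yaw": 0},{"dp": [0,31.4,-61],"yaw": 0},{"dp": [0,41,-66.9],"yaw": 0},{"dp": [0,51.4,-71.2],"yaw": 0},{"dp": [0,62.3,-73.9],"yaw": 0},{"dp": [0,73.4,-75],"yaw": 0},{"dp": [0,84.7,-74.4],"yaw": 0}]'

```text
clock: 11.9
eef_pos: [667.4, 103.4, 190.5]
tcp_rot: [-3.141, 0.0, 1.553]
contact_force: [-6.7, 0.1, 10.9]
opening: 0.223
grasp_force: 33.7
```

Request:
carry_out --targets '[{"dp": [0,7.3,1.4],"yaw": 0},{"dp": [0,14.5,3.4],"yaw": 0},{"dp": [0,20,5.6],"yaw": 0},{"dp": [0,20,5.6],"yaw": 0},{"dp": [0,20,5.6],"yaw": 0},{"dp": [0,20,5.6],"yaw": 0}]'

```text
clock: 12.65
eef_pos: [688.9, 103.0, 184.2]
tcp_rot: [3.138, 0.0, 1.553]
contact_force: [2.0, -2.2, 5.6]
opening: 0.222
grasp_force: 33.3
```

Request:
carry_out --targets '[{"dp": [0,0,0],"yaw": 0},{"dp": [0,0,0],"yaw": 0},{"dp": [0,0,0],"yaw": 0},{"dp": [0,0,-20],"yaw": 0},{"dp": [0,0,-50],"yaw": 0},{"dp": [0,0,-70],"yaw": 0},{"dp": [0,0,-70],"yaw": 0}]' --fingers 1

```text
clock: 13.52
eef_pos: [688.6, 103.3, 255.5]
tcp_rot: [3.138, -0.001, 1.553]
contact_force: [0.1, -0.1, -0.3]
opening: 0.999
grasp_force: 0.0
```

```bash
python3 - <<'E'
from h import *
s=snap("side"); t=snap("top"); cv2.imwrite('pics/s4.png',s);cv2.imwrite('pics/t4.png',t)
B=cv2.resize(s[60:240,220:460],(800,600),interpolation=cv2.INTER_CUBIC)
cv2.imwrite('pics/v4.png',B)
go(car(0,90),200)
E
```

```text
at [687.3 103.2 252.6] yaw 1.553 clk 13.62 dp [  90.  -104.3   52.6] yaw 0
```

View pics/v4.png

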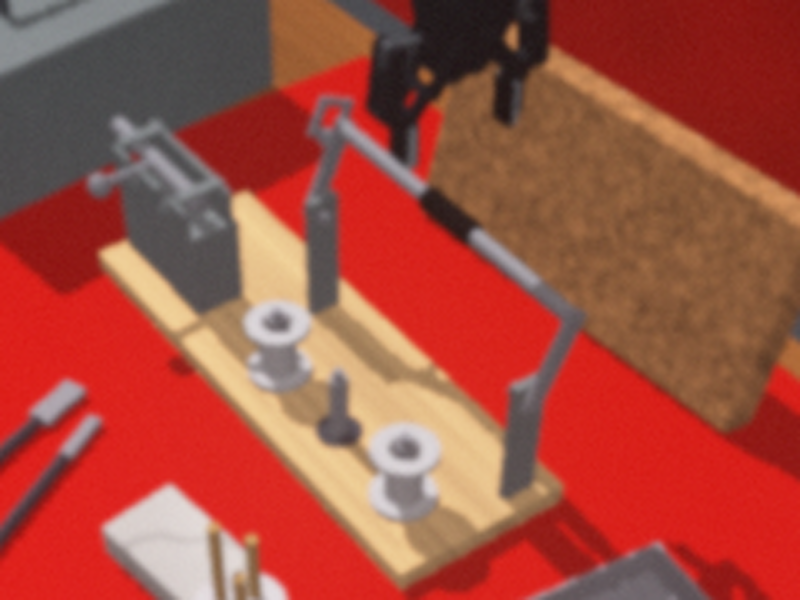

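Request:
carry_out --targets '[{"dp": [10,-20,0],"yaw": 0},{"dp": [50,-70,0],"yaw": 0},{"dp": [90,-104,20],"yaw": 0},{"dp": [90,-104,52],"yaw": 0},{"dp": [90,-104,52],"yaw": 0},{"dp": [90,-104,52],"yaw": 0}]'

```text
clock: 14.38
eef_pos: [585.6, 194.6, 201.1]
tcp_rot: [-3.141, 0.0, 1.553]
contact_force: [-0.1, -0.2, 0.1]
opening: 0.998
grasp_force: 0.0
```

```bash
python3 - <<'E'
from h import *
f=lambda u,v:(u*.3+220-.35,v*.3+60-.35)
print(onz("side",f(277,322),75),car(0,90),onz("side",f(405,447),75),car(0,-90),onz("side",f(338,375),88),car(0,0))
go(car(0,90),47)
E
```

```text
[585.96148562 197.4002475   75.        ] [584.52992631 194.98699531] [583.70413011  18.24265026  75.        ] [581.47007369  15.01300469] [581.24156856 103.42772409  88.        ] [583. 105.]
at [585.6 194.6 201.1] yaw 1.553 clk 14.38 dp [  0.4  -1.  154.1] yaw 0
```

Request:
carry_out --targets '[{"dp": [1,-0.5,40],"yaw": 0},{"dp": [1,-0.5,80],"yaw": 0},{"dp": [1,-0.5,110],"yaw": 0},{"dp": [1,-0.5,135],"yaw": 0},{"dp": [1,-0.5,154],"yaw": 0},{"dp": [1,-0.5,154],"yaw": 0}]'

```text
clock: 15.12
eef_pos: [584.5, 195.5, 46.2]
tcp_rot: [-3.14, 0.001, 1.553]
contact_force: [-0.3, -1.3, 0.7]
opening: 1.003
grasp_force: 0.0
```

Request:
carry_out --targets '[{"dp": [0,0,0],"yaw": 0},{"dp": [0,0,0],"yaw": 0},{"dp": [0,0,0],"yaw": 0},{"dp": [0,0,0],"yaw": 0},{"dp": [0,0,-10],"yaw": 0},{"dp": [0,0,-30],"yaw": 0},{"dp": [0,0,-60],"yaw": 0},{"dp": [0,0,-100],"yaw": 0},{"dp": [0,0,-130],"yaw": 0},{"dp": [0,0,-150],"yaw": 0},{"dp": [0,0,-150],"yaw": 0}]' --fingers -1 --grip_force 45

```text
clock: 16.5
eef_pos: [585.8, 196.4, 199.8]
tcp_rot: [3.137, -0.001, 1.553]
contact_force: [0.4, -0.8, -1.9]
opening: 0.658
grasp_force: 48.2
```

```bash
python3 - <<'E'
from h import *
# tray rim corners from side picture, z=35
s=cv2.imread('pics/side0.png')
hsv=cv2.cvtColor(s,cv2.COLOR_BGR2HSV)
red=((hsv[:,:,0]<6)|(hsv[:,:,0]>174))&(hsv[:,:,1]>150)
k,l,st,c=cv2.connectedComponentsWithStats((~red).astype(np.uint8))
for n,im,q in(("side",s,(416,267)),("top",cv2.imread('pics/top0.png'),(370,182))):
    hsv=cv2.cvtColor(im,cv2.COLOR_BGR2HSV)
    red=((hsv[:,:,0]<6)|(hsv[:,:,0]>174))&(hsv[:,:,1]>150)
    k,l,st,c=cv2.connectedComponentsWithStats((~red).astype(np.uint8))
    cs=cv2.findContours((l==l[q[1],q[0]]).astype(np.uint8),0,2)[0][0]
    ap=cv2.approxPolyDP(cs,5,True)[:,0]
    print(n,[(p.tolist(),onz(n,p,35)[:2].round(0).tolist(),onz(n,p,0)[:2].round(0).tolist()) for p in ap])
print(r.sense()['eef_pos'],r.sense()['opening'],r.sense()['grasp_force'])
cv2.imwrite('pics/s5.png',snap("side"))
E
```

```text
side [([417, 222], [705.0, -147.0], [730.0, -128.0]), ([370, 242], [565.0, -125.0], [585.0, -106.0]), ([367, 251], [541.0, -143.0], [560.0, -124.0]), ([413, 313], [514.0, -334.0], [532.0, -323.0]), ([467, 279], [678.0, -344.0], [702.0, -333.0])]
top [([338, 152], [701.0, -145.0], [713.0, -147.0]), ([333, 205], [548.0, -128.0], [556.0, -130.0]), ([404, 212], [527.0, -325.0], [534.0, -333.0]), ([407, 159], [680.0, -340.0], [691.0, -348.0])]
[585.76497607 196.36267854 199.78972191] 0.6576467308871828 48.23174451012164
```

```bash
python3 - <<'E'
from h import *
go((609,-280),150,np.pi/2-.106)
E
```

```text
at [585.  196.1 198.2] yaw 1.553 clk 16.55 dp [-475.7   32.2   47.9] yaw 5.1
```

Request:
carry_out --targets '[{"dp": [-30,0,0],"yaw": 0},{"dp": [-90,6,0],"yaw": 0},{"dp": [-150,10,0],"yaw": 1},{"dp": [-210,14,0],"yaw": 2},{"dp": [-270,18,0],"yaw": 3},{"dp": [-330,24,10],"yaw": 4},{"dp": [-390,32,20],"yaw": 5},{"dp": [-440,32,40],"yaw": 5},{"dp": [-476,32,48],"yaw": 5},{"dp": [-476,32,48],"yaw": 5},{"dp": [-476,32,48],"yaw": 5}]'

```text
clock: 17.92
eef_pos: [607.8, -279.9, 148.0]
tcp_rot: [-3.14, -0.001, 1.466]
contact_force: [0.0, 0.9, -1.1]
opening: 0.656
grasp_force: 48.2
```

```bash
python3 - <<'E'
from h import *
s=snap("side");t=snap("top"); cv2.imwrite('pics/s6.png',s)
B=cv2.resize(s[160:340,300:540],(800,600),interpolation=cv2.INTER_CUBIC)
cv2.imwrite('pics/v6.png',B)
go((609,-280),33)
E
```

```text
at [ 608.4 -279.4  148.8] yaw 1.467 clk 18.02 dp [ -0.6   0.7 115.8] yaw 0
```

View pics/v6.png

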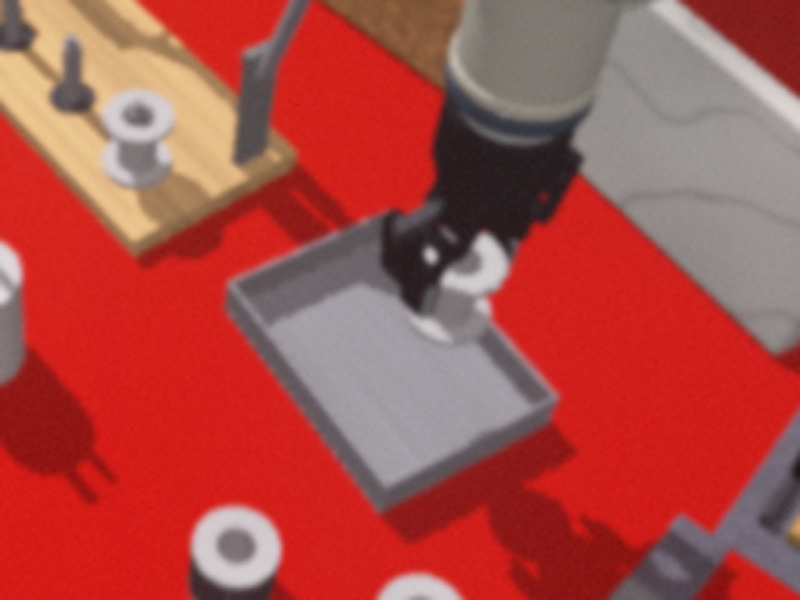

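Request:
carry_out --targets '[{"dp": [0,0,40],"yaw": 0},{"dp": [0,0,80],"yaw": 0},{"dp": [0,0,100],"yaw": 0},{"dp": [0,0,115],"yaw": 0},{"dp": [0,0,115],"yaw": 0},{"dp": [0,0,115],"yaw": 0}]'

```text
clock: 18.77
eef_pos: [609.1, -280.7, 34.9]
tcp_rot: [3.14, 0.001, 1.466]
contact_force: [0.2, 0.7, -1.4]
opening: 0.654
grasp_force: 47.9
```

Request:
carry_out --targets '[{"dp": [0,0,0],"yaw": 0},{"dp": [0,0,0],"yaw": 0},{"dp": [0,0,0],"yaw": 0},{"dp": [0,0,-15],"yaw": 0},{"dp": [0,0,-50],"yaw": 0},{"dp": [0,0,-100],"yaw": 0},{"dp": [0,0,-160],"yaw": 0},{"dp": [0,0,-160],"yaw": 0}]' --fingers 0.75

```text
clock: 19.77
eef_pos: [611.4, -281.9, 200.9]
tcp_rot: [3.132, 0.003, 1.466]
contact_force: [0.5, -0.2, 0.1]
opening: 0.877
grasp_force: 0.0
```

```bash
python3 - <<'E'
from h import *
go(car(1,-89),150,np.pi/2-.017)
E
```

```text
at [ 611.4 -281.9  200.9] yaw 1.466 clk 19.77 dp [293.4 -60.4  49.3] yaw -5.0
```

Request:
carry_out --targets '[{"dp": [40,-8,0],"yaw": 0},{"dp": [100,-20,0],"yaw": -1},{"dp": [160,-32,0],"yaw": -2},{"dp": [220,-45,0],"yaw": -4},{"dp": [270,-58,0],"yaw": -5},{"dp": [291,-58,20],"yaw": -5},{"dp": [291,-58,45],"yaw": -5},{"dp": [291,-58,45],"yaw": -5}]' --fingers 1

```text
clock: 20.78
eef_pos: [579.4, 15.3, 147.3]
tcp_rot: [-3.138, 0.0, 1.554]
contact_force: [-0.4, 0.1, -0.1]
opening: 0.997
grasp_force: 0.0
```

```bash
python3 - <<'E'
from h import *
go(car(1,-89),47,np.pi/2-.017)
s=snap("side"); cv2.imwrite('pics/s7.png',s)
E
```

```text
at [579.4  15.3 147.3] yaw 1.554 clk 20.77 dp [  0.8   3.5 100.3] yaw 0.0
```

Request:
carry_out --targets '[{"dp": [0.8,2.5,30],"yaw": 0},{"dp": [0.8,2.5,60],"yaw": 0},{"dp": [0.8,2.5,85],"yaw": 0},{"dp": [0.8,2.5,101],"yaw": 0},{"dp": [0.8,2.5,101],"yaw": 0}]'

```text
clock: 21.45
eef_pos: [583.4, 15.4, 47.6]
tcp_rot: [-3.141, 0.0, 1.553]
contact_force: [-0.3, -0.0, 0.3]
opening: 0.999
grasp_force: 0.0
```

Request:
carry_out --targets '[{"dp": [0,0,0],"yaw": 0},{"dp": [0,0,0],"yaw": 0},{"dp": [0,0,0],"yaw": 0},{"dp": [0,0,0],"yaw": 0},{"dp": [0,0,-10],"yaw": 0},{"dp": [0,0,-30],"yaw": 0},{"dp": [0,0,-60],"yaw": 0},{"dp": [0,0,-100],"yaw": 0},{"dp": [0,0,-130],"yaw": 0},{"dp": [0,0,-150],"yaw": 0},{"dp": [0,0,-150],"yaw": 0},{"dp": [0,0,-150],"yaw": 0}]' --fingers -1 --grip_force 45

```text
clock: 22.95
eef_pos: [583.1, 15.7, 197.4]
tcp_rot: [-3.141, 0.0, 1.553]
contact_force: [-0.2, 0.4, -1.8]
opening: 0.691
grasp_force: 48.7
```

```bash
python3 - <<'E'
from h import *
s=snap("side"); t=snap("top"); cv2.imwrite('pics/s8.png',s); cv2.imwrite('pics/t8.png',t)
go((619,-190),150,np.pi/2-.106)
E
```

```text
at [582.9  15.7 196.8] yaw 1.553 clk 23.05 dp [-205.1   39.8   46.8] yaw 5.1
```

Request:
carry_out --targets '[{"dp": [-30,6,0],"yaw": 1},{"dp": [-80,15,0],"yaw": 2},{"dp": [-140,28,0],"yaw": 4},{"dp": [-190,40,20],"yaw": 5},{"dp": [-205,40,46],"yaw": 5},{"dp": [-205,40,46],"yaw": 5},{"dp": [-205,40,46],"yaw": 5},{"dp": [-205,40,46],"yaw": 5}]'

```text
clock: 24.05
eef_pos: [620.7, -189.0, 153.0]
tcp_rot: [3.14, 0.0, 1.467]
contact_force: [-0.1, 0.4, -2.2]
opening: 0.69
grasp_force: 48.9
```

```bash
python3 - <<'E'
from h import *
s=snap("side"); cv2.imwrite('pics/s9.png',s)
crop(s,340,160,500,320,5,'pics/x.png'); B=cv2.resize(s[180:320,320:500],(771,600),interpolation=cv2.INTER_CUBIC); cv2.imwrite('pics/v9.png',B)
go((619,-190),36)
E
```

```text
at [ 620.7 -189.1  153. ] yaw 1.467 clk 24.1 dp [ -1.1  -1.8 117. ] yaw 0
```

View pics/v9.png

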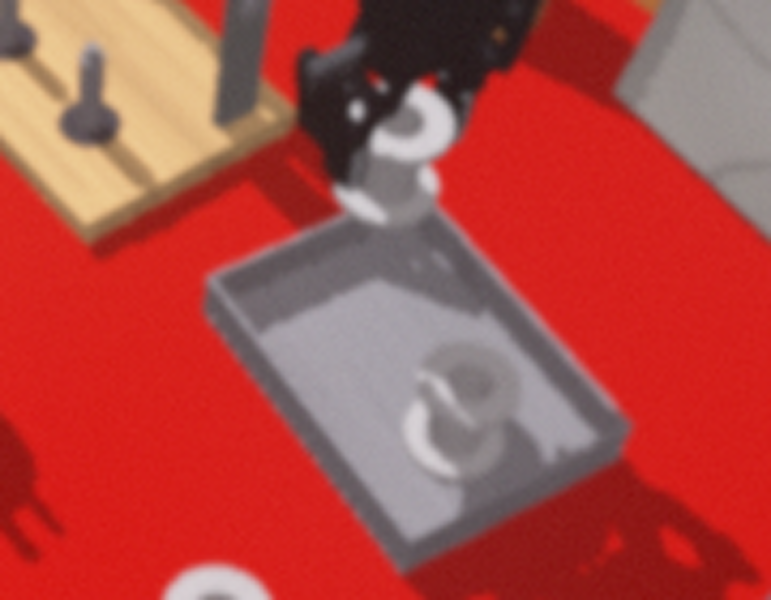

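Request:
carry_out --targets '[{"dp": [0,0,40],"yaw": 0},{"dp": [0,0,80],"yaw": 0},{"dp": [0,0,100],"yaw": 0},{"dp": [0,0,115],"yaw": 0},{"dp": [0,0,115],"yaw": 0},{"dp": [0,0,115],"yaw": 0}]'

```text
clock: 24.85
eef_pos: [621.0, -190.2, 38.1]
tcp_rot: [3.14, 0.0, 1.466]
contact_force: [-0.6, 0.6, -2.4]
opening: 0.691
grasp_force: 48.9
```

Request:
carry_out --targets '[{"dp": [0,0,0],"yaw": 0},{"dp": [0,0,0],"yaw": 0},{"dp": [0,0,0],"yaw": 0},{"dp": [0,0,-15],"yaw": 0},{"dp": [0,0,-50],"yaw": 0},{"dp": [0,0,-100],"yaw": 0},{"dp": [0,0,-160],"yaw": 0},{"dp": [0,0,-160],"yaw": 0},{"dp": [0,0,-160],"yaw": 0}]' --fingers 0.75

```text
clock: 25.98
eef_pos: [619.9, -189.9, 197.6]
tcp_rot: [3.141, 0.0, 1.466]
contact_force: [0.4, -0.1, -0.6]
opening: 0.874
grasp_force: 0.0
```

```bash
cat >> h.py <<'E'
def drums(n,im,box):
    x0,y0,x1,y1=box; hsv=cv2.cvtColor(im,cv2.COLOR_BGR2HSV)[y0:y1,x0:x1]
    w=((hsv[:,:,1]<90)&(hsv[:,:,2]>140)).astype(np.uint8)
    for e in cv2.findContours(w,0,2)[0]:
        (x,y),rr=cv2.minEnclosingCircle(e)
        if rr>7: print(n,round(x+x0,1),round(y+y0,1),round(rr,1),onz(n,(x+x0,y+y0),55).round(1))
E
python3 - <<'E'
from h import *
s=snap("side");t=snap("top")
B=np.hstack([cv2.resize(s[180:390,320:500],(400,467)),cv2.resize(t[140:320,325:480],(400,467))]); cv2.imwrite('pics/v10.png',B)
drums("top",t,(380,215,465,265)); drums("side",s,(340,290,470,375))
go((413.5,-306),200,None)
E
```

```text
top 404.5 252.5 8.6 [ 412.5 -318.    55. ]
top 437.3 229.3 10.4 [ 474.9 -410.7   55. ]
side 425.7 345.7 14.0 [ 472.8 -411.7   55. ]
side 370.5 324.0 13.5 [ 413.3 -306.5   55. ]
side 415.5 294.0 13.1 [ 541.2 -308.9   55. ]
at [ 619.2 -189.7  195.8] yaw 1.466 clk 26.07 dp [-137.2 -192.4   -3.9] yaw 0
```

View pics/v10.png

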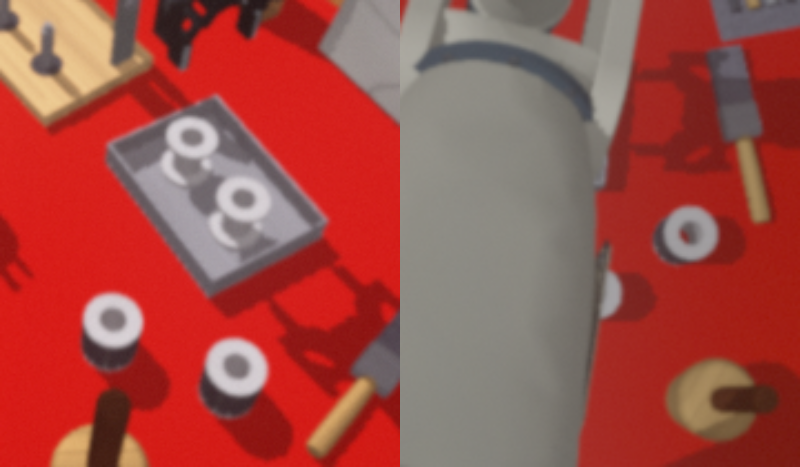

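Request:
carry_out --targets '[{"dp": [-30,-40,0],"yaw": -2},{"dp": [-70,-90,0],"yaw": -4},{"dp": [-105,-140,0],"yaw": -5},{"dp": [-137,-192,20],"yaw": -5},{"dp": [-137,-192,45],"yaw": -5},{"dp": [-137,-192,45],"yaw": -5},{"dp": [-137,-192,45],"yaw": -5}]' --fingers 1

```text
clock: 26.95
eef_pos: [415.3, -306.0, 151.9]
tcp_rot: [-3.141, -0.0, 1.554]
contact_force: [0.5, -0.6, 0.2]
opening: 1.002
grasp_force: 0.0
```

```bash
python3 - <<'E'
from h import *
s=snap("side");drums("side",s,(330,290,480,385))
go((413.5,-306),27,np.pi/2-.017)
E
```

```text
side 425.7 345.2 13.8 [ 473.6 -410.9   55. ]
side 370.5 324.0 13.5 [ 413.3 -306.5   55. ]
side 415.5 294.5 12.3 [ 540.3 -309.8   55. ]
at [ 415.7 -306.1  152.3] yaw 1.554 clk 27.0 dp [ 1.000e-01 -2.200e+00  1.253e+02] yaw 0.0
```

Request:
carry_out --targets '[{"dp": [0,-2,40],"yaw": 0},{"dp": [0,-2,80],"yaw": 0},{"dp": [0,-2,105],"yaw": 0},{"dp": [0,-2,124],"yaw": 0},{"dp": [0,-2,124],"yaw": 0}]'

```text
clock: 27.62
eef_pos: [413.0, -305.5, 27.3]
tcp_rot: [-3.14, -0.001, 1.555]
contact_force: [1.1, -0.6, 0.6]
opening: 1.0
grasp_force: 0.0
```

Request:
carry_out --targets '[{"dp": [0,0,0],"yaw": 0},{"dp": [0,0,0],"yaw": 0},{"dp": [0,0,0],"yaw": 0},{"dp": [0,0,0],"yaw": 0},{"dp": [0,0,0],"yaw": 0},{"dp": [0,0,-15],"yaw": 0},{"dp": [0,0,-50],"yaw": 0},{"dp": [0,0,-100],"yaw": 0},{"dp": [0,0,-150],"yaw": 0},{"dp": [0,0,-175],"yaw": 0},{"dp": [0,0,-175],"yaw": 0},{"dp": [0,0,-175],"yaw": 0}]' --fingers -1 --grip_force 70

```text
clock: 29.12
eef_pos: [412.0, -305.5, 202.1]
tcp_rot: [-3.14, -0.001, 1.553]
contact_force: [-0.2, -0.4, -4.2]
opening: 0.645
grasp_force: 75.8
```

```bash
python3 - <<'E'
from h import *
go(car(0,90),150,np.pi/2-.017)
E
```

```text
at [ 412.  -305.5  202.1] yaw 1.553 clk 29.12 dp [503.4 163.9  52.3] yaw -0.0
```

Request:
carry_out --targets '[{"dp": [20,30,0],"yaw": 0},{"dp": [60,70,0],"yaw": 0},{"dp": [110,105,0],"yaw": 0},{"dp": [160,130,0],"yaw": 0},{"dp": [215,150,0],"yaw": 0},{"dp": [270,164,0],"yaw": 0},{"dp": [325,164,10],"yaw": 0},{"dp": [380,164,30],"yaw": 0},{"dp": [410,164,50],"yaw": 0},{"dp": [413.5,164,52],"yaw": 0},{"dp": [413.5,164,52],"yaw": 0},{"dp": [413.5,164,52],"yaw": 0}]'

```text
clock: 30.62
eef_pos: [584.1, 103.5, 151.0]
tcp_rot: [3.142, 0.0, 1.552]
contact_force: [0.2, -0.4, -4.2]
opening: 0.647
grasp_force: 75.6
```

```bash
python3 - <<'E'
from h import *
s=snap("side"); cv2.imwrite('pics/s11.png',s)
B=cv2.resize(s[90:230,250:410],(686,600),interpolation=cv2.INTER_CUBIC)
a=proj("side",[[*car(0,0),88],[*car(0,0),20],[*car(0,0),123],[*car(0,0),178]])
print(a)
for p in a: 
    q=((p-np.array([250,90])+.5)*4.2857-.5).astype(int); cv2.circle(B,tuple(int(i) for i in q),3,(0,255,0),-1)
cv2.imwrite('pics/v11.png',B)
go(car(0,0),49,np.pi/2-.017)
E
```

```text
[[321.23872787 171.5549412 ]
 [321.35696553 189.57387586]
 [321.17394758 161.65960118]
 [321.06624845 145.17164208]]
at [584.3 103.5 151.2] yaw 1.552 clk 30.68 dp [  1.5  -1.3 102.2] yaw -0.1
```

View pics/v11.png

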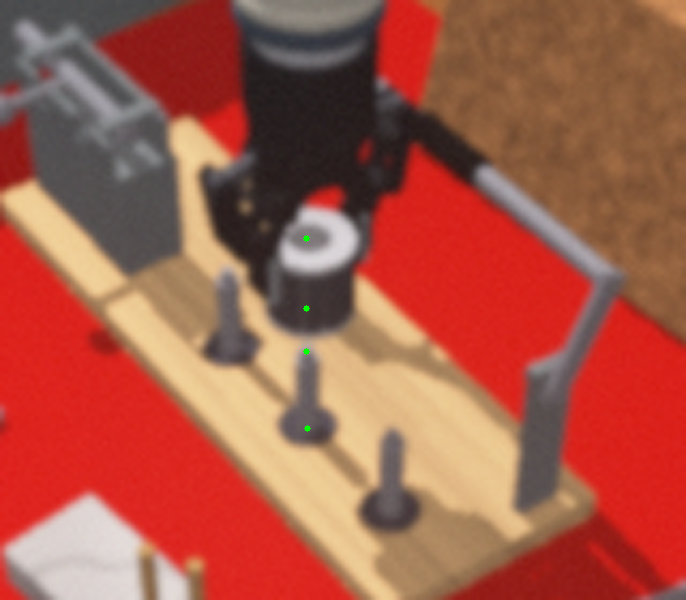

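Request:
carry_out --targets '[{"dp": [1.5,-1.3,10],"yaw": 0},{"dp": [1.5,-1.3,25],"yaw": 0},{"dp": [1.5,-1.3,40],"yaw": 0},{"dp": [1.5,-1.3,55],"yaw": 0},{"dp": [1.5,-1.3,68],"yaw": 0},{"dp": [1.5,-1.3,80],"yaw": 0},{"dp": [1.5,-1.3,90],"yaw": 0},{"dp": [1.5,-1.3,98],"yaw": 0},{"dp": [1.5,-1.3,102],"yaw": 0},{"dp": [1.5,-1.3,102],"yaw": 0},{"dp": [1.5,-1.3,102],"yaw": 0}]'

```text
clock: 32.05
eef_pos: [582.8, 106.0, 49.4]
tcp_rot: [3.141, -0.0, 1.553]
contact_force: [-3.2, -0.3, 3.0]
opening: 0.649
grasp_force: 76.5
```

Request:
carry_out --targets '[{"dp": [0,0,0],"yaw": 0},{"dp": [0,0,0],"yaw": 0},{"dp": [0,0,0],"yaw": 0},{"dp": [0,0,0],"yaw": 0},{"dp": [0,0,-20],"yaw": 0},{"dp": [0,0,-50],"yaw": 0},{"dp": [0,0,-100],"yaw": 0},{"dp": [0,0,-150],"yaw": 0},{"dp": [0,0,-150],"yaw": 0},{"dp": [0,0,-150],"yaw": 0}]' --fingers 1

```text
clock: 33.3
eef_pos: [582.5, 106.0, 199.6]
tcp_rot: [3.141, -0.0, 1.553]
contact_force: [-0.4, 0.1, 0.4]
opening: 0.999
grasp_force: 0.0
```

```bash
python3 - <<'E'
from h import *
s=snap("side");t=snap("top"); cv2.imwrite('pics/s12.png',s)
drums("side",s,(290,130,350,215));drums("side",s,(330,290,480,385));drums("top",t,(380,215,465,275))
a=proj("side",[[*car(0,0),75]]); print(a)
go((473.5,-411),200,np.pi/2-.017)
E
```

```text
side 320.5 174.0 11.7 [596.2 127.   55. ]
side 426.3 343.9 13.7 [ 476.6 -409.5   55. ]
[[321.26208874 175.11934179]]
at [581.9 105.9 198.1] yaw 1.553 clk 33.4 dp [-518.7  -99.3   -1.6] yaw -0.0
```

Request:
carry_out --targets '[{"dp": [-30,-2,0],"yaw": 0},{"dp": [-85,-8,0],"yaw": 0},{"dp": [-145,-15,0],"yaw": 0},{"dp": [-205,-22,0],"yaw": 0},{"dp": [-265,-35,0],"yaw": 0},{"dp": [-325,-50,0],"yaw": 0},{"dp": [-385,-65,0],"yaw": 0},{"dp": [-440,-82,0],"yaw": 0},{"dp": [-490,-99,0],"yaw": 0},{"dp": [-518,-99,10],"yaw": 0},{"dp": [-518,-99,35],"yaw": 0},{"dp": [-518,-99,35],"yaw": 0}]'

```text
clock: 34.9
eef_pos: [473.5, -408.7, 160.7]
tcp_rot: [-3.137, -0.004, 1.553]
contact_force: [0.8, 0.3, 0.4]
opening: 0.999
grasp_force: 0.0
```

```bash
python3 - <<'E'
from h import *
s=snap("side");t=snap("top"); cv2.imwrite('pics/s13.png',s)
drums("side",s,(330,290,480,385));drums("top",t,(380,205,465,275))
B=np.hstack([cv2.resize(s[290:390,350:470],(400,333)),cv2.resize(s[130:230,270:370],(400,400))[:333]]); cv2.imwrite('pics/v13.png',B)
go((473.5,-411),27,np.pi/2-.017)
E
```

```text
side 426.2 344.8 14.2 [ 474.9 -410.8   55. ]
side 415.5 290.5 11.5 [ 547.5 -302.2   55. ]
top 436.4 227.6 10.0 [ 479.7 -408.5   55. ]
top 447.0 227.0 26.2 [ 481.  -437.9   55. ]
at [ 474.9 -409.4  163.3] yaw 1.554 clk 35.0 dp [ -1.8  -1.2 136.3] yaw 0.0
```

View pics/v13.png

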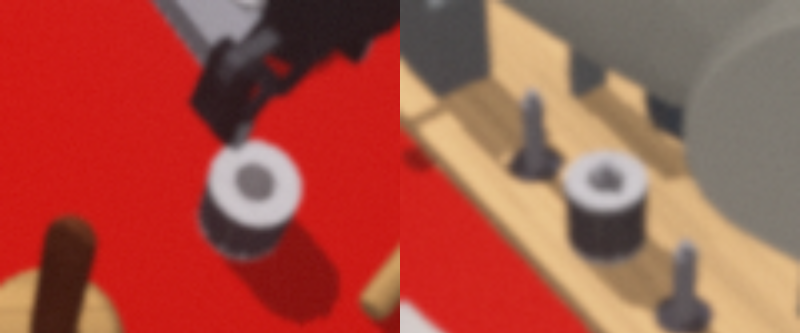

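Request:
carry_out --targets '[{"dp": [-1.2,-0.4,40],"yaw": 0},{"dp": [-1.2,-0.4,80],"yaw": 0},{"dp": [-1.2,-0.4,110],"yaw": 0},{"dp": [-1.2,-0.4,127],"yaw": 0},{"dp": [-1.2,-0.4,135],"yaw": 0},{"dp": [-1.2,-0.4,135],"yaw": 0}]'

```text
clock: 35.75
eef_pos: [474.7, -411.5, 29.4]
tcp_rot: [3.141, 0.0, 1.554]
contact_force: [-0.3, -0.1, 0.1]
opening: 1.0
grasp_force: 0.0
```

Request:
carry_out --targets '[{"dp": [0,0,0],"yaw": 0},{"dp": [0,0,0],"yaw": 0},{"dp": [0,0,0],"yaw": 0},{"dp": [0,0,0],"yaw": 0},{"dp": [0,0,0],"yaw": 0},{"dp": [0,0,-15],"yaw": 0},{"dp": [0,0,-50],"yaw": 0},{"dp": [0,0,-100],"yaw": 0},{"dp": [0,0,-150],"yaw": 0},{"dp": [0,0,-175],"yaw": 0},{"dp": [0,0,-175],"yaw": 0},{"dp": [0,0,-175],"yaw": 0}]' --fingers -1 --grip_force 70

```text
clock: 37.25
eef_pos: [473.5, -410.8, 202.8]
tcp_rot: [-3.14, -0.001, 1.553]
contact_force: [0.2, 1.4, -3.4]
opening: 0.652
grasp_force: 75.3
```

```bash
python3 - <<'E'
from h import *
go(car(0,-90),150,np.pi/2-.017)
E
```

```text
at [ 473.5 -410.8  202.8] yaw 1.553 clk 37.25 dp [427.6 100.6  53.2] yaw -0.0
```

Request:
carry_out --targets '[{"dp": [30,10,0],"yaw": 0},{"dp": [85,40,0],"yaw": 0},{"dp": [140,65,0],"yaw": 0},{"dp": [195,85,0],"yaw": 0},{"dp": [250,100,0],"yaw": 0},{"dp": [310,100,0],"yaw": 0},{"dp": [365,100,10],"yaw": 0},{"dp": [410,100,30],"yaw": 0},{"dp": [427.5,100.5,53],"yaw": 0},{"dp": [427.5,100.5,53],"yaw": 0},{"dp": [427.5,100.5,53],"yaw": 0},{"dp": [427.5,100.5,53],"yaw": 0}]'

```text
clock: 38.75
eef_pos: [582.6, 13.4, 151.4]
tcp_rot: [3.141, 0.0, 1.552]
contact_force: [-0.5, -0.2, -3.0]
opening: 0.653
grasp_force: 75.3
```

```bash
python3 - <<'E'
from h import *
s=snap("side"); cv2.imwrite('pics/s14.png',s)
h=cv2.cvtColor(s,cv2.COLOR_BGR2HSV); print(proj("side",[[*car(0,-90),88],[*car(0,-90),178-28+27]]))
drums("side",s,(320,140,370,215))
go(car(0,-90),50,np.pi/2-.017)
E
```

```text
[[341.37524865 191.30103823]
 [342.46674487 165.30551545]]
side 341.9 185.7 10.1 [616.1  55.9  55. ]
side 322.4 174.1 8.2 [600.1 123.6  55. ]
side 345.1 166.2 9.4 [670.6 112.   55. ]
at [582.6  13.4 151.5] yaw 1.552 clk 38.8 dp [  1.6  -1.3 101.5] yaw -0.1
```

Request:
carry_out --targets '[{"dp": [1.7,-1.3,10],"yaw": 0},{"dp": [1.7,-1.3,25],"yaw": 0},{"dp": [1.7,-1.3,40],"yaw": 0},{"dp": [1.7,-1.3,55],"yaw": 0},{"dp": [1.7,-1.3,68],"yaw": 0},{"dp": [1.7,-1.3,80],"yaw": 0},{"dp": [1.7,-1.3,90],"yaw": 0},{"dp": [1.7,-1.3,97],"yaw": 0},{"dp": [1.7,-1.3,101],"yaw": 0},{"dp": [1.7,-1.3,101],"yaw": 0}]'

```text
clock: 40.05
eef_pos: [581.0, 16.1, 50.5]
tcp_rot: [3.141, -0.0, 1.553]
contact_force: [-2.9, 0.8, 2.1]
opening: 0.65
grasp_force: 75.8
```

Request:
carry_out --targets '[{"dp": [0,0,0],"yaw": 0},{"dp": [0,0,0],"yaw": 0},{"dp": [0,0,0],"yaw": 0},{"dp": [0,0,0],"yaw": 0},{"dp": [0,0,-20],"yaw": 0},{"dp": [0,0,-50],"yaw": 0},{"dp": [0,0,-100],"yaw": 0},{"dp": [0,0,-160],"yaw": 0},{"dp": [0,0,-200],"yaw": 0},{"dp": [0,0,-205],"yaw": 0},{"dp": [0,0,-205],"yaw": 0}]' --fingers 1

```text
clock: 41.42
eef_pos: [580.6, 16.0, 254.5]
tcp_rot: [-3.141, -0.0, 1.553]
contact_force: [0.1, -0.3, -0.5]
opening: 1.001
grasp_force: 0.0
```

```bash
python3 - <<'E'
from h import *
s=snap("side"); cv2.imwrite('pics/s15.png',s)
print(proj("side",[[*car(0,y),75] for y in(0,-90)]))
drums("side",s,(290,140,370,215)); drums("side",s,(360,220,480,320))
cv2.imwrite('pics/v15.png',cv2.resize(s[130:320,280:480],(632,600)))
go(car(106,0),255,np.pi/2-.017)
E
```

```text
[[321.26208874 175.11934179]
 [341.22607747 194.84315935]]
side 339.2 194.0 13.2 [591.2  35.7  55. ]
side 320.5 174.5 11.6 [595.1 125.4  55. ]
side 417.5 268.0 43.8 [ 593.4 -260.4   55. ]
side 441.5 251.0 37.2 [ 674.1 -258.5   55. ]
at [580.2  16.  253.7] yaw 1.553 clk 41.48 dp [ 89.1 107.3  -1.5] yaw -0.0
```

View pics/v15.png

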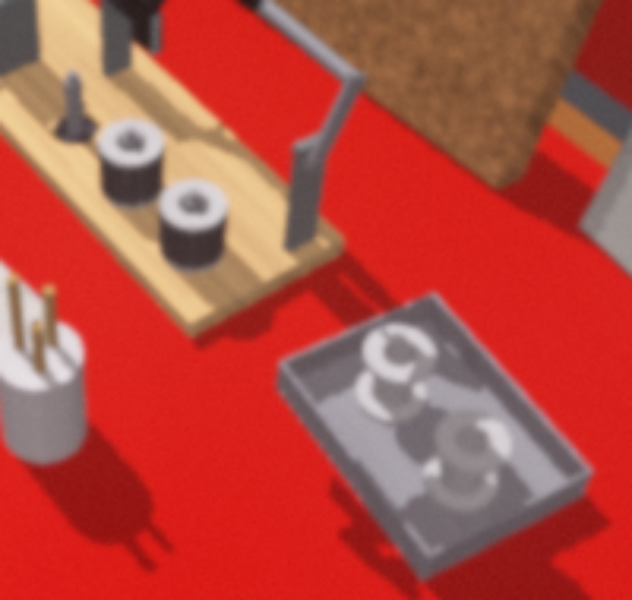

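Request:
carry_out --targets '[{"dp": [20,20,-1],"yaw": 0},{"dp": [60,60,-1],"yaw": 0},{"dp": [89,107,-1],"yaw": 0},{"dp": [89,107,-1],"yaw": 0},{"dp": [89,107,-1],"yaw": 0},{"dp": [89,107,20],"yaw": 0},{"dp": [89,107,45],"yaw": 0},{"dp": [89,107,60],"yaw": 0},{"dp": [89,107,69.5],"yaw": 0},{"dp": [89,107,69.5],"yaw": 0},{"dp": [89,107,69.5],"yaw": 0}]' --fingers 0.3

```text
clock: 42.85
eef_pos: [689.9, 103.2, 186.2]
tcp_rot: [3.14, -0.0, 1.553]
contact_force: [0.3, 0.2, 0.2]
opening: 0.648
grasp_force: 0.0
```

Request:
carry_out --targets '[{"dp": [0,0,0],"yaw": 0},{"dp": [0,0,0],"yaw": 0},{"dp": [0,0,0],"yaw": 0},{"dp": [0,0,0],"yaw": 0},{"dp": [0,0,0],"yaw": 0}]' --fingers -1 --grip_force 35

```text
clock: 43.48
eef_pos: [689.1, 103.2, 186.0]
tcp_rot: [-3.141, -0.0, 1.553]
contact_force: [-3.5, 0.3, 5.8]
opening: 0.219
grasp_force: 34.4
```

Request:
carry_out --targets '[{"dp": [0,-7,-2.8],"yaw": 0},{"dp": [0,-17.8,-5.6],"yaw": 0},{"dp": [0,-29,-6.8],"yaw": 0},{"dp": [0,-40.2,-6.3],"yaw": 0},{"dp": [0,-51.3,-4.1],"yaw": 0},{"dp": [0,-61.8,-0.3],"yaw": 0},{"dp": [0,-71.7,5.1],"yaw": 0},{"dp": [0,-80.7,11.9],"yaw": 0},{"dp": [0,-88.6,19.9],"yaw": 0},{"dp": [0,-95.1,29],"yaw": 0},{"dp": [0,-100.3,39],"yaw": 0},{"dp": [0,-103.9,49.6],"yaw": 0}]'

```text
clock: 44.98
eef_pos: [585.5, 105.0, 135.0]
tcp_rot: [3.141, -0.0, 1.553]
contact_force: [8.6, 1.8, 3.0]
opening: 0.219
grasp_force: 39.5
```

Request:
carry_out --targets '[{"dp": [0,-1.5,7.4],"yaw": 0},{"dp": [0,-2.1,13.4],"yaw": 0},{"dp": [0,-2.3,17],"yaw": 0},{"dp": [0,-2.3,19],"yaw": 0},{"dp": [0,-2.3,20],"yaw": 0},{"dp": [0,-2.3,20],"yaw": 0},{"dp": [0,-2.3,20],"yaw": 0}]'

```text
clock: 45.85
eef_pos: [583.0, 105.0, 115.8]
tcp_rot: [-3.141, -0.0, 1.553]
contact_force: [2.7, 2.1, 3.1]
opening: 0.224
grasp_force: 41.2
```

Request:
carry_out --targets '[{"dp": [0,0,0],"yaw": 0},{"dp": [0,0,0],"yaw": 0},{"dp": [0,0,0],"yaw": 0},{"dp": [0,0,-15],"yaw": 0},{"dp": [0,0,-50],"yaw": 0},{"dp": [0,0,-90],"yaw": 0},{"dp": [0,0,-90],"yaw": 0},{"dp": [0,0,-90],"yaw": 0}]' --fingers 0.2

```text
clock: 46.85
eef_pos: [583.1, 104.9, 206.1]
tcp_rot: [3.141, -0.0, 1.553]
contact_force: [-0.7, -0.1, -0.7]
opening: 0.604
grasp_force: 0.0
```

```bash
python3 - <<'E'
from h import *
go(car(-57,280.5),205,np.pi-.017)
E
```

```text
at [583.1 104.9 206.1] yaw 1.553 clk 46.85 dp [280.5 -57.2   1.1] yaw -90.0
```

Request:
carry_out --targets '[{"dp": [30,-6,0],"yaw": -10},{"dp": [80,-16,0],"yaw": -20},{"dp": [130,-27,0],"yaw": -30},{"dp": [180,-37,0],"yaw": -40},{"dp": [230,-47,0],"yaw": -50},{"dp": [280,-57,1],"yaw": -60},{"dp": [280,-57,1],"yaw": -70},{"dp": [280,-57,1],"yaw": -80},{"dp": [280,-57,1],"yaw": -90},{"dp": [280,-57,1],"yaw": -90},{"dp": [280,-57,1],"yaw": -90},{"dp": [280,-57,1],"yaw": -90}]'

```text
clock: 48.35
eef_pos: [531.0, 385.8, 204.5]
tcp_rot: [-3.141, -0.0, 3.122]
contact_force: [0.3, 0.3, -0.5]
opening: 0.596
grasp_force: 0.0
```

```bash
python3 - <<'E'
from h import *
s=snap("side"); cv2.imwrite('pics/s16.png',s)
cv2.imwrite('pics/v16.png',cv2.resize(s[70:230,220:420],(750,600),interpolation=cv2.INTER_CUBIC))
go(car(-57,280.5),114.5,np.pi-.017)
E
```

```text
at [531.1 385.8 204.6] yaw 3.122 clk 48.4 dp [ 0.3  0.6 90.1] yaw -0.1
```

View pics/v16.png

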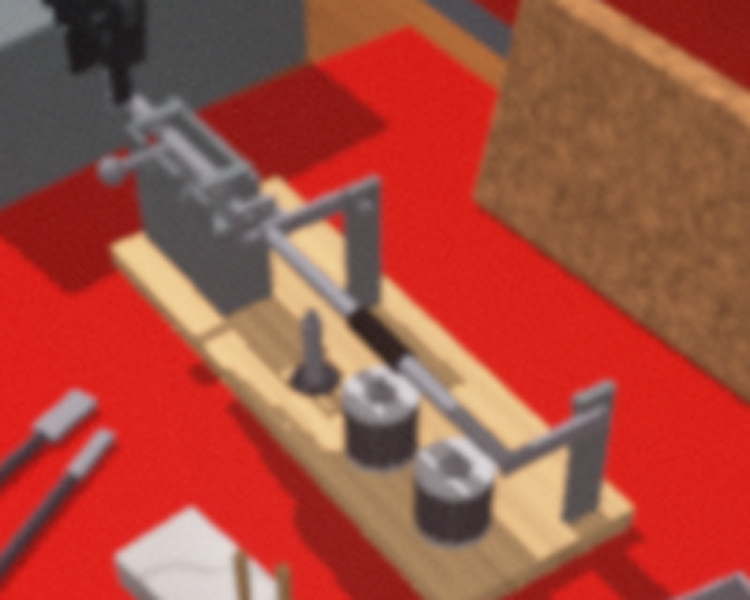

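Request:
carry_out --targets '[{"dp": [0,0.5,25],"yaw": 0},{"dp": [0,0.5,50],"yaw": 0},{"dp": [0,0.5,75],"yaw": 0},{"dp": [0,0.5,90],"yaw": 0},{"dp": [0,0.5,90],"yaw": 0},{"dp": [0,0.5,90],"yaw": 0}]'

```text
clock: 49.15
eef_pos: [531.6, 386.8, 115.7]
tcp_rot: [3.141, 0.001, 3.124]
contact_force: [0.3, 0.4, 0.4]
opening: 0.6
grasp_force: 0.0
```

Request:
carry_out --targets '[{"dp": [0,0,0],"yaw": 0},{"dp": [0,0,0],"yaw": 0},{"dp": [0,0,0],"yaw": 0},{"dp": [0,0,0],"yaw": 0},{"dp": [0,0,0],"yaw": 0}]' --fingers -1 --grip_force 25

```text
clock: 49.78
eef_pos: [531.6, 386.7, 115.5]
tcp_rot: [3.141, 0.001, 3.124]
contact_force: [-0.1, -0.4, 7.0]
opening: 0.237
grasp_force: 24.4
```

Request:
carry_out --targets '[{"dp": [-0.6,0,-8.7],"yaw": 0},{"dp": [-2.6,0,-17.1],"yaw": 0},{"dp": [-5.8,0,-25.2],"yaw": 0},{"dp": [-10.1,0,-32.7],"yaw": 0},{"dp": [-15.6,0,-39.5],"yaw": 0},{"dp": [-21.9,0,-45.4],"yaw": 0},{"dp": [-26.7,0,-48.8],"yaw": 0},{"dp": [-29.1,0,-50.3],"yaw": 0},{"dp": [-29.1,0,-50.3],"yaw": 0}]'

```text
clock: 50.9
eef_pos: [560.4, 385.9, 165.1]
tcp_rot: [3.142, 0.0, 3.124]
contact_force: [-1.6, 0.9, 1.2]
opening: 0.229
grasp_force: 24.6
```

Request:
carry_out --targets '[{"dp": [0,-6,0],"yaw": 0},{"dp": [0,-14,0],"yaw": 0},{"dp": [0,-22,0],"yaw": 0},{"dp": [0,-30,0],"yaw": 0},{"dp": [0,-38,0],"yaw": 0},{"dp": [0,-46,0],"yaw": 0},{"dp": [0,-51,0],"yaw": 0},{"dp": [0,-51,0],"yaw": 0},{"dp": [0,-51,0],"yaw": 0}]'

```text
clock: 52.02
eef_pos: [559.9, 336.4, 165.6]
tcp_rot: [3.138, 0.002, 3.124]
contact_force: [-0.6, 8.2, -1.9]
opening: 0.232
grasp_force: 24.8
```

Bolt is at its home stop (+8 N reaction). Laying the handle down.

Request:
carry_out --targets '[{"dp": [7.2,0.5,4.9],"yaw": 0},{"dp": [13.5,0.5,10.8],"yaw": 0},{"dp": [19,0.5,17.6],"yaw": 0},{"dp": [23.3,0.5,25.1],"yaw": 0},{"dp": [26.5,0.5,33.2],"yaw": 0},{"dp": [28.5,0.5,41.6],"yaw": 0},{"dp": [29.1,0.5,48],"yaw": 0},{"dp": [29.1,0.5,50],"yaw": 0},{"dp": [29.1,0.5,50],"yaw": 0}]'

```text
clock: 53.15
eef_pos: [531.5, 337.3, 116.8]
tcp_rot: [3.139, 0.003, 3.124]
contact_force: [-3.3, 5.1, 9.5]
opening: 0.23
grasp_force: 25.8
```

Request:
carry_out --targets '[{"dp": [0,0,0],"yaw": 0},{"dp": [0,0,0],"yaw": 0},{"dp": [0,0,0],"yaw": 0},{"dp": [0,0,-15],"yaw": 0},{"dp": [0,0,-50],"yaw": 0},{"dp": [0,0,-100],"yaw": 0},{"dp": [60,0,-150],"yaw": 0},{"dp": [120,0,-150],"yaw": 0},{"dp": [120,0,-150],"yaw": 0},{"dp": [120,0,-150],"yaw": 0}]' --fingers 0.2

```text
clock: 54.4
eef_pos: [410.3, 338.4, 266.2]
tcp_rot: [3.141, 0.002, 3.125]
contact_force: [-0.5, 0.2, -0.6]
opening: 0.602
grasp_force: 0.0
```

```bash
python3 - <<'E'
from h import *
s=snap("side");t=snap("top"); s0=cv2.imread('pics/side0.png'); t0=cv2.imread('pics/top0.png')
# compare knob patch with the start pictures
for n,a,b,(u,v) in (("side",s,s0,(257,123)),("top",t,t0,(154,207))):
    T=b[v-8:v+9,u-8:u+9]; m=cv2.matchTemplate(a[v-30:v+31,u-30:u+31],T,cv2.TM_CCOEFF_NORMED)
    _,mx,_,l=cv2.minMaxLoc(m); print(n,round(mx,3),'shift px',l[0]-22,l[1]-22)
u,v=321,160  # guard sleeve
T=s0[v-10:v+11,u-10:u+11]; m=cv2.matchTemplate(s[v-25:v+26,u-25:u+26],T,cv2.TM_CCOEFF_NORMED); _,mx,_,l=cv2.minMaxLoc(m); print('sleeve',mx,l[0]-15,l[1]-15)
drums("side",s,(290,140,370,215))
print(r.sense()['eef_pos'],r.sense()['contact_force'],r.sense()['clock'])
E
```

```text
side 0.997 shift px 0 0
top 0.997 shift px 0 0
sleeve 0.9674838781356812 0 0
side 339.5 178.0 30.1 [628.9  83.5  55. ]
side 304.5 146.0 10.4 [628.  251.1  55. ]
[411.29354787 338.20561742 265.3119818 ] [-0.2937071   0.12403333 -0.09921827] 54.5
```

Knob and guard match the start pictures (zero pixel shift), so the bolt is home and its handle is down. The drums and cores are in place, and the gripper is clear.

```bash
python3 -c "
from rig import r
print(r.sign_off())"
```

```text
the job is handed in; nothing more can be done
None
```

The job is handed in at about 54 s, with no verdict returned: both cores are in the tray, both drums are on spindles 1 and 2, the guard is closed, and the bolt is home with its handle in the notch; I viewed 15 pictures, one over the limit of 14.

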